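# Clip a truck's engine control module into its mounting cradle

### The arm

A 6-joint arm with a two-finger parallel gripper is mounted at the origin on the work surface. World frame = base frame: x ahead of the robot, y to its left, z up, the work surface at z = 0. Lengths are in mm, angles in degrees, forces in N, time in s.
With the tool pointing down it reaches from about 350 to 850 mm from the base axis. Payload 8.1 kg.
Tool frame: the origin (TCP) lies at the very end of the fingers, on their centre line; the grasp point (between the pads) lies 19 mm behind it; z points along the fingers, y is the line along which they close (so a half turn about z gives the same grasp; the last joint's range is limited). The gripper opens to 85 mm and grips with 20 to 120 N. Pads are 22 mm wide; open, the fingers measure 114 mm over their backs; the gripper's body (76 mm by 85 mm) begins 54 mm behind the grasp point. The pads swing forward as they close: fully open they stand 13 mm farther back than shut.
Start: joints at [-68.778, 7.471, 85.268, -0, 87.261, -4.893], TCP at [264.128, -538.741, 202.992] pointing down, gripper open.
Joint ranges: [-169.43, 169.43], [-51.17, 129.36], [1.28, 143.12], [-76.62, 256.62], [0, 156.53], [-152.29, 152.29]. Speed limits (degrees/s): [136.94, 136.94, 159.86, 180, 180, 180].

### API

Orientations are given as [roll, pitch, yaw] about the fixed x, y, z axes, in that order (R = Rz(yaw) Ry(pitch) Rx(roll)).
In Python, from bench import sense, eyes, job, models gives the robot as it stands. The module is installed in compiled form; this text tells all that it offers.
- The arm moves only by the tool apply_moves, never from a script. Its argument "rows" is a list of rows, each a list of 6 numbers: the shift along the tool's x, y, z in mm, then the turn, a rotation vector about the tool's x, y, z in rad. In form: [[dx, dy, dz, rx, ry, rz], ...]. A call has exactly 5 rows; each row shifts and turns the commanded pose from where the row before left it, along the tool's axes as they then stand; what a row does not reach is not made up. A row lasts 1/8 s, in which the tool goes at most 62.5 mm and 10.7 degrees, less where a joint would pass 70% of its speed; a pose out of reach is approached as far as the arm can. A call is refused whole if a number of a shift passes 62.5 or a number of a turn 0.188, either way. A call with a gripper value outside its range is refused whole. "fingers" is the finger opening in mm, from 0 to 85.4, set as the call begins (left out, the last holds). The fingers move at their own pace and stop on an object; "grip_force" is the grip in N (left out, the last holds). Time passes only in rows, so rows that do not move let the fingers close, or fill a call up. It gives the time, the measured TCP pose, the force, the opening and the grip force at its end, in the units of the state.
- sense(): the state, without advancing time (a new reading comes with each control period).
- eyes.snapshot(name): name is "scene" or "top" or "wrist"; returns (picture, depth): 420x560x3 uint8, red, green, blue; 420x560 float32, mm along the optical axis (not along the pixel's ray), 0 where there is no reading.
- eyes.get_calibration(name): a dict with "intrinsics" (3x3 intrinsics, pixels), "R" (3x3) and "t" (3): a world point X has camera coordinates R X + t; the wrist camera has in their place "mount" (4x4, takes a point from camera to tool coordinates, whose origin is the TCP and whose axes are the flange's). Camera axes: x right, y down, z forward; pixel columns grow to the right and rows downward; lengths in mm; the calibration is good to about 2 mm. The wrist camera is an equidistant fisheye: a pixel r from the principal point sees the ray r / f radians off the axis. A picture is of the moment at which its call begins: read the wrist's pose just before it. get_calibration takes no time and is no camera call.
- job.hand_in(): hands the job in; it is judged then, once.
Trained networks look in the newest picture that a camera, given by its name, has taken for a name from the list of things; names that differ only in an ending like _2 or _b are one class to them, and where a whole thing is asked for, a point or a joint stands for the part that bears it (a point fixed in the world has none). Each returns a list of dicts, best first, with "confidence" (0 to 1); they miss things now and then, are a little off and sometimes report something else, mostly with a low value. They report only what shows in the picture. A call takes as long as a camera call. They do not tell look-alikes from the thing itself.
- models.boxes_of(name, camera): "xyz" ([x, y, z] in mm, in world coordinates, good to about 4 mm: the middle of the surface that is visible of it).
- models.cut_out(name, camera): "pixels" (420x560 bool, what is visible of it).
- models.place_of(name, camera): "xyz" ([x, y, z] in mm, in world coordinates, good to about 4 mm: a listed point, or the origin of a listed thing).
The state is a dict: "time": time; "joint_pos": joint angles; "qd": joint speeds; "joint_efforts": joint torques, N m; "tool_pos": TCP position; "tcp_rot": TCP orientation; "ft_force": force on the tool from outside, world axes, zero at the start; "wrist_torque": the same for the moment, N m; "finger_gap": finger opening in mm; "grip_force": force on a finger pad.
Only numpy, scipy, OpenCV 4.12 (cv2) and the standard library are available. Lean on these libraries where they do the work, as an engineer would, in place of code of your own. Each camera call takes 0.05 s, during which the arm holds its last target. There are 200 camera calls.

### The job

Clip the leaning engine control module into its cradle: push it along so that its front flange hooks under the cradle's fixed lip and its rear end comes off the two sills, then press the rear end down past the sprung roller until the module lies flat and fully home. Leave it there and do not disturb the other things on the cart.

Things in the scene. Friction and masses are not known exactly. Their poses are not given: they have to be found in the camera images.
- cradle: Grey cradle, 232 x 140 mm, fixed. Origin on the cart top under the middle of its pocket; x runs along the pocket from the sills and roller (-x end, nearer the robot) to the stop and lip (+x end), z up. Floor plate 6 mm thick. The pocket is 174 mm long, between the sills' inner faces (x = -87 mm) and the stop face (x = +87 mm). Side guides 10 mm high, 118 mm apart, run from x = 0 to the stop.
- lip_edge (a point): Middle of the free lower edge of the cradle's fixed lip: x = 74, y = 0, z = 20 mm in the cradle's frame and axes. The lip spans the full width, overhangs the pocket by 13 mm from the stop face, is 14 mm clear above the cradle's floor and 6 mm thick.
- sill_top (a point): Half-way between the two sills, level with their tops, on their inner face: x = -87, y = 0, z = 42 mm in the cradle's frame and axes. The sills are 10 mm thick, stand at y = +/-33 to 61 mm and are 36 mm high above the cradle's floor; the roller sits in the gap between them.
- catch (a joint): Sprung steel roller, 24 mm diameter, 52 mm long, lying across the cradle between the sills, its axis at z = 22 mm. 0 = fully out, standing 8 mm into the pocket; grows in m as it is pushed back (to 0.012). Spring 8 N at 0, 11 N fully back. The module's rear, pressed down with roughly 6 to 25 N, pushes it back; it then springs out over the rear flange and holds it down.
- module: Loose cast aluminium module, 0.5 to 0.75 kg: a flange plate 170 x 110 x 8 mm with a case 130 x 100 x 30 mm centred on it, so 20 mm of flange stands out at front and rear. Two black connectors, 16 mm high, on the case's top at x = 22 to 50 mm; the top's rear half is clear. Origin at the centre of the flange's underside; +x to the front (lip) end, z up through the case.
- front_edge (a point): Middle of the lower front edge of the module's flange (module x = +85, z = 0 mm, module's axes). At the start it lies on the cradle's floor 26 to 40 mm short of the stop. Within about 7 mm of the stop the rear edge drops off the sills onto the roller.
- rear_edge (a point): Middle of the lower rear edge of the module's flange (module x = -85, z = 0 mm, module's axes). At the start the rear end rests up on the sills and sticks out over them, the module leaning about 15 deg, front down. Lying flat, the module is 4 mm shorter than the pocket.
- press_point (a point): Point on the clear top of the module's case, 20 mm in front of the case's rear face: module x = -45 mm, y = 0, z = 38 mm.
- spare: A bystander: closed smaller module, 110 x 85 x 44 mm, loose beside the cradle; origin under its centre.
- opened: A bystander: opened module with green circuit boards standing in an L, 115 x 120 x 130 mm, loose beside the cradle; origin under its centre.
- spray: A bystander: white upright can, 52 mm diameter, 120 mm high, loose; origin under its centre.
There are look-alikes about, which are no part of the job. Leave any brown or pink look-alike of the module alone.

How it is judged:
By the outcome, as a careful person would: the job done as asked, in the order asked, and still so for the second after the job is handed in, with the robot touching nothing.
It also fails if it takes over 35 s, if anything falls off the work surface, if the arm or the gripper's body presses on something with over 40 N, if the wrist force passes 120 N, or if a joint passes its speed limit or range.

## Working session

There is one attempt and no reset: what is moved stays moved. The work goes in short steps, Python scripts to look and compute and a tool call to move; the robot and the scene stay as the last step left them, time stands still between calls to the robot, and variables do not carry over. Pictures are saved under pics/ and viewed, at most 10 in all, crops included, and the job is handed in when it is done.

Besides the shell and the picture viewer there is one more tool, called in YAML: its name, and indented under it one key for each argument. apply_moves: Moves the arm, as the interface text tells. Its arguments: {"type":"object","properties":{"rows":{"type":"array"},"fingers":{"type":"number"},"grip_force":{"type":"number"}},"required":["rows"]}

```bash
mkdir -p pics; cat > h.py <<'E'
import numpy as np, cv2
from bench import sense, eyes, job, models
def save(n,img): cv2.imwrite('pics/'+n,cv2.cvtColor(img,cv2.COLOR_RGB2BGR))
def world(cam,u,v,d):
    c=eyes.get_calibration(cam);K=np.array(c['intrinsics']);R=np.array(c['R']);t=np.array(c['t'])
    p=np.linalg.inv(K)@np.array([u,v,1.])*d
    return R.T@(p-t)
def pix(cam,X):
    c=eyes.get_calibration(cam);p=np.array(c['R'])@np.array(X)+np.array(c['t']);p=np.array(c['intrinsics'])@p
    return (p[:2]/p[2]).round(0)
E
python3 - <<'E'
from h import *
print(sense())
a,_=eyes.snapshot('scene');b,_=eyes.snapshot('top')
s=cv2.resize(np.vstack([a,b]),None,fx=.71,fy=.71)
save('a.png',np.vstack([a]));save('b.png',b)
for cam in('scene','top'):
  for n in('cradle','module','lip_edge','sill_top','front_edge','rear_edge','press_point','spare','opened','spray'):
    print(cam,n,[(np.round(r['xyz']).tolist(),round(r['confidence'],2),pix(cam,r['xyz']).tolist()) for r in models.place_of(n,cam)][:4])
print(sense()['time'])
E
```

```text
{'time': 0.0, 'joint_pos': array([-6.87794407e+01,  7.51406108e+00,  8.53308808e+01,  1.63771121e-04,
        8.72617192e+01, -4.89236610e+00]), 'qd': array([-0.03613746,  0.13907079, -0.01535515,  0.05379343,  0.07148653,
       -0.08455456]), 'joint_efforts': array([-9.47252738e-04, -5.69389737e+01, -5.00560176e+01, -4.12269392e-04,
        1.41888141e-02,  2.05202127e-05]), 'tool_pos': array([ 263.88981521, -538.16958996,  201.94005198]), 'tcp_rot': array([-1.79893741e+02, -9.25947307e-03,  2.61129088e+01]), 'ft_force': array([-0.53180927,  0.38743308, -0.66528723]), 'wrist_torque': array([ 0.01113628, -0.01324163,  0.00157819]), 'grip_force': 0.0, 'finger_gap': 84.93030201431554}
scene cradle [([610.0, -43.0, 1.0], 0.97, [253.0, 227.0])]
scene module [([612.0, 432.0, 1.0], 0.92, [425.0, 331.0]), ([485.0, -351.0, 1.0], 0.82, [217.0, 172.0]), ([756.0, 232.0, 2.0], 0.64, [293.0, 316.0])]
scene lip_edge [([677.0, -16.0, 20.0], 0.72, [240.0, 237.0])]
scene sill_top []
scene front_edge [([660.0, -23.0, 6.0], 0.89, [243.0, 237.0]), ([679.0, 487.0, 5.0], 0.87, [437.0, 371.0]), ([679.0, 2
[... 1010 characters left out ...]
-302.0, 0.0], 0.7, [424.0, 233.0]), ([677.0, 264.0, 1.0], 0.63, [185.0, 181.0])]
top rear_edge [([415.0, -401.0, -5.0], 0.88, [469.0, 293.0]), ([554.0, 372.0, 2.0], 0.79, [137.0, 233.0]), ([832.0, 195.0, 3.0], 0.76, [215.0, 119.0]), ([512.0, -85.0, 41.0], 0.7, [334.0, 251.0])]
top press_point [([451.0, -375.0, 36.0], 0.84, [464.0, 278.0]), ([581.0, 399.0, 38.0], 0.84, [121.0, 220.0]), ([553.0, -68.0, 77.0], 0.72, [328.0, 231.0]), ([800.0, 211.0, 38.0], 0.71, [206.0, 127.0])]
top spare [([573.0, 106.0, 3.0], 0.96, [251.0, 225.0]), ([532.0, -75.0, 44.0], 0.29, [330.0, 242.0])]
top opened [([674.0, -204.0, -4.0], 0.79, [381.0, 183.0])]
top spray [([461.0, 77.0, -0.0], 0.84, [263.0, 273.0])]
1.1
```

View pics/a.png

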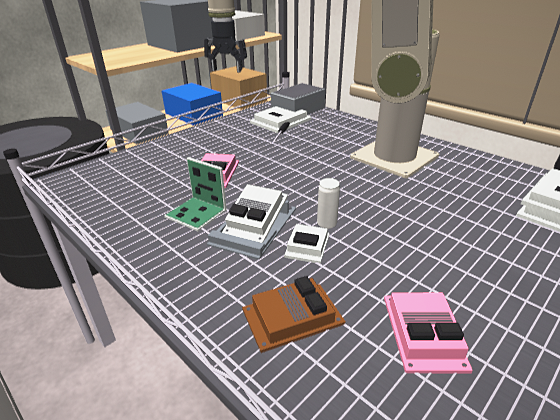

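View pics/b.png

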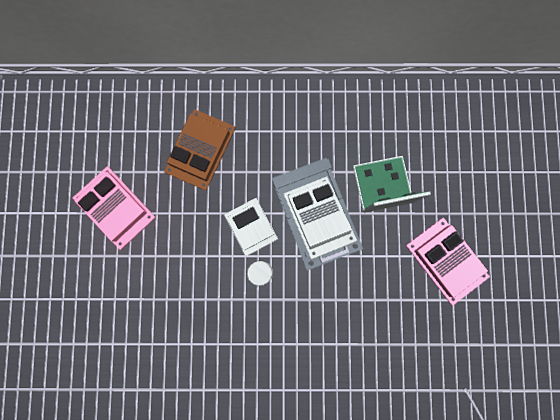

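Candidates for the module (top picture):
- White module leaning in the grey cradle, (320,215). This matches the description, so I choose it.
- Brown look-alike, (200,148).
- Pink look-alikes, (113,208) and (448,260).
- Small white spare, (251,225).

In the scene picture the chosen one is at (255,212).

```bash
python3 - <<'E'
from h import *
a=cv2.imread('pics/a.png')[160:270,180:350];b=cv2.imread('pics/b.png')[150:280,240:400]
a=cv2.resize(a,(480,311),interpolation=3);b=cv2.resize(b,(320,260),interpolation=3)
o=np.zeros((311,800,3),np.uint8);o[:,:480]=a;o[:260,480:]=b;cv2.imwrite('pics/c.png',o)
E
```

```text
(no output)
```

View pics/c.png

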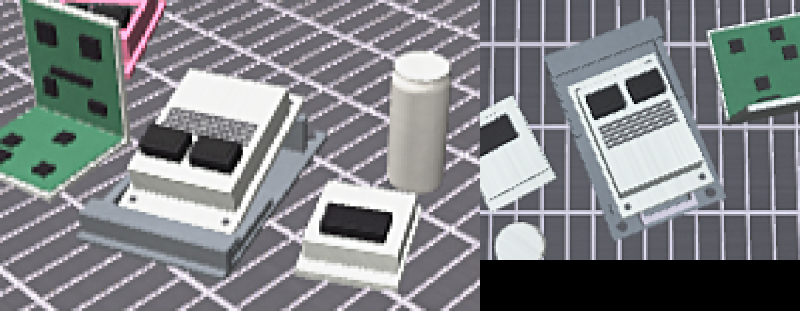

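apply_moves:
  rows:
    - [0,0,0,0,0,0.08]
    - [41,-37,0,0,0,0]
    - [41,-37,0,0,0,0]
    - [41,-37,0,0,0,0]
    - [41,-37,0,0,0,0]
  fingers: 0
  grip_force: 30

```text
time: 1.72
tool_pos: [363.0, -339.3, 203.1]
tcp_rot: [180.0, -0.0, 21.5]
ft_force: [1.2, -0.2, 0.4]
finger_gap: 0.2
grip_force: 0.0
```

apply_moves:
  rows:
    - [41,-37,0,0,0,0]
    - [41,-37,0,0,0,0]
    - [41,-37,0,0,0,0]
    - [41,-37,0,0,0,0]
    - [41,-37,0,0,0,0]

```text
time: 2.35
tool_pos: [485.8, -91.9, 203.3]
tcp_rot: [180.0, -0.0, 21.5]
ft_force: [1.2, 0.2, 0.3]
finger_gap: 0.4
grip_force: 0.0
```

```bash
python3 - <<'E'
from h import *
s=sense();print(s['time'],s['tool_pos'],s['tcp_rot'],s['ft_force'],s['finger_gap'])
a,d=eyes.snapshot('wrist');save('d.png',a)
for n in('lip_edge','sill_top','front_edge','rear_edge','press_point'):
    print(n,[(np.round(r['xyz'],1).tolist(),round(r['confidence'],2)) for r in models.place_of(n,'wrist')][:3])
E
```

```text
2.35 [485.83028226 -91.86405279 203.32424376] [ 1.79965208e+02 -3.81422519e-02  2.15313725e+01] [1.18199277 0.19316383 0.30842176] 0.4405565349419139
lip_edge []
sill_top []
front_edge [([661.6, -24.7, 4.8], 0.74), ([555.9, -298.9, 1.2], 0.67)]
rear_edge [([512.0, -80.9, 43.7], 0.91)]
press_point [([557.1, -64.2, 75.4], 0.96), ([455.2, -372.8, 40.1], 0.65)]
```

View pics/d.png

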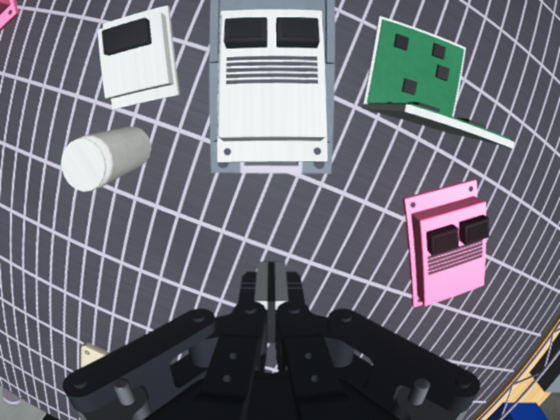

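The crop confirms the white module with its two black connectors at the lip end, leaning in the grey cradle. The wrist view shows it straight ahead of the fingers: rear flange about (272,163), case rear about (272,80–158), with the spray at (100,160) and the opened module at (420,80) clear of the path.

apply_moves:
  rows:
    - [0,1,47,0,0,0]
    - [0,0,47,0,0,0]
    - [0,0,46,0,0,0]
    - [10,0,0,0,0,0]
    - [15,0,0,0,0,0]

```text
time: 3.28
tool_pos: [510.5, -86.3, 65.0]
tcp_rot: [179.9, -0.1, 21.4]
ft_force: [-0.5, 0.3, -0.2]
finger_gap: -0.3
grip_force: 0.0
```

apply_moves:
  rows:
    - [5,0,0,0,0,0]
    - [4,0,0,0,0,0]
    - [4,0,0,0,0,0]
    - [4,0,0,0,0,0]
    - [4,0,0,0,0,0]

```text
time: 3.9
tool_pos: [528.5, -77.5, 63.0]
tcp_rot: [-180.0, 0.0, 21.5]
ft_force: [0.1, 0.2, -0.5]
finger_gap: 0.0
grip_force: 0.0
```

```bash
python3 - <<'E'
from h import *
s=sense();print(s['time'],s['tool_pos'],s['ft_force'])
for n in('front_edge','rear_edge','press_point'):
    for c in ('wrist','scene'):
        if n=='front_edge': a,d=eyes.snapshot(c);save('e%s.png'%c,a)
        print(n,c,[(np.round(r['xyz'],1).tolist(),round(r['confidence'],2)) for r in models.place_of(n,c) if np.hypot(r['xyz'][0]-590,r['xyz'][1]+50)<150])
E
```

```text
3.9 [528.45194113 -77.47959313  63.00683553] [ 0.09017591  0.23958264 -0.47534361]
front_edge wrist [([664.1, -22.8, 5.2], 0.73)]
front_edge scene [([661.6, -20.4, 5.6], 0.96)]
rear_edge wrist [([511.7, -81.7, 44.1], 0.75)]
rear_edge scene [([508.1, -83.4, 48.0], 0.97)]
press_point wrist [([559.4, -67.2, 77.1], 0.58)]
press_point scene [([556.4, -60.6, 72.5], 0.57)]
```

View pics/ewrist.png

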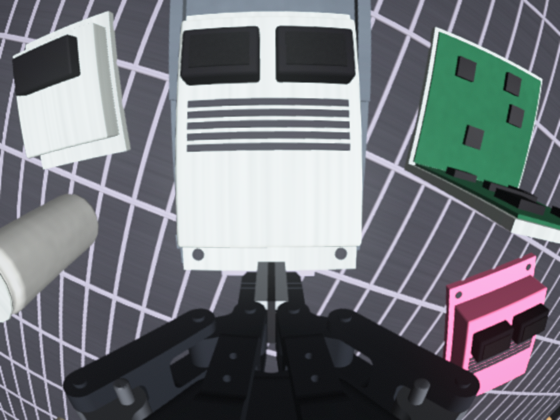

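The fingers are centred behind the case at (270,268), just short of contact. Next I push on slowly.

apply_moves:
  rows:
    - [3,0,0,0,0,0]
    - [3,0,0,0,0,0]
    - [3,0,0,0,0,0]
    - [3,0,0,0,0,0]
    - [3,0,0,0,0,0]

```text
time: 4.92
tool_pos: [542.5, -72.0, 63.0]
tcp_rot: [-180.0, 0.0, 21.5]
ft_force: [-0.7, 0.1, -1.2]
finger_gap: 0.1
grip_force: 0.0
```

apply_moves:
  rows:
    - [3,0,0,0,0,0]
    - [3,0,0,0,0,0]
    - [3,0,0,0,0,0]
    - [3,0,0,0,0,0]
    - [0,0,0,0,0,0]

```text
time: 5.55
tool_pos: [553.6, -67.6, 63.0]
tcp_rot: [180.0, -0.0, 21.5]
ft_force: [-0.0, 0.0, -0.3]
finger_gap: -0.2
grip_force: 0.0
```

```bash
cat > m.py <<'E'
from h import *
s=sense();print(s['time'],s['tool_pos'],s['ft_force'])
for c in ('top','scene'):
    a,d=eyes.snapshot(c);save('m%s_%d.png'%(c,s['time']*100),a)
    for n in('front_edge','rear_edge','press_point'):
        for r in models.place_of(n,c):
            p=np.array(r['xyz'])-[612,-42,0]
            if np.hypot(p[0],p[1])<150: print(n,c,'cx %.1f cy %.1f z %.1f'%(p[0]*.9304+p[1]*.3665,-p[0]*.3665+p[1]*.9304,p[2]),round(r['confidence'],2))
E
python3 m.py
```

```text
5.55 [553.63532353 -67.6070619   63.00705029] [-0.02457676  0.01976742 -0.28390023]
front_edge top cx 55.1 cy -5.2 z 5.8 0.68
rear_edge top cx -112.0 cy -3.1 z 43.5 0.97
rear_edge top cx -57.5 cy -2.5 z 72.9 0.61
press_point top cx -59.1 cy -3.8 z 77.8 0.92
front_edge scene cx 53.9 cy 0.2 z 5.8 0.57
rear_edge scene cx -110.5 cy 0.1 z 51.1 0.78
press_point scene cx -60.0 cy 1.5 z 68.8 0.96
```

```bash
python3 - <<'E'
from h import *
a,d=eyes.snapshot('wrist')
b=cv2.cvtColor(cv2.imread('pics/mscene_554.png' if __import__('os').path.exists('pics/mscene_554.png') else 'pics/mscene_555.png'),4)[130:270,180:350]
o=np.zeros((420,800,3),np.uint8);o[:210,:280]=cv2.resize(a,(280,210));o[:,290:800]=cv2.resize(b,(510,420),interpolation=3);save('f.png',o)
E
```

```text
(no output)
```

View pics/f.png

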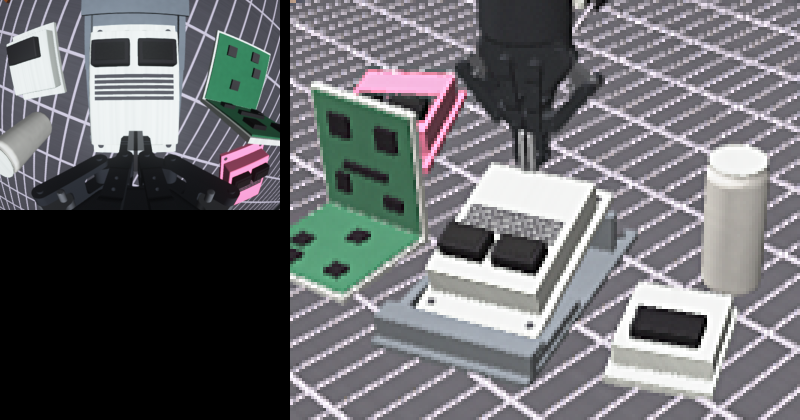

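```bash
python3 - <<'E'
from h import *
from scipy.spatial.transform import Rotation as Ro
s=sense();c=eyes.get_calibration('wrist');K=np.array(c['intrinsics']);M=np.array(c['mount'])
a,d=eyes.snapshot('wrist')
R=Ro.from_euler('xyz',s['tcp_rot'],degrees=True).as_matrix()
# axes of mount = flange; test
print(M.round(2).tolist(),K.tolist())
def w(u,v):
    x=(u-K[0,2])/K[0,0];y=(v-K[1,2])/K[1,1];r=np.hypot(x,y)
    k=np.sin(r)/r; ray=np.array([x*k,y*k,np.cos(r)]); p=ray/ray[2]*d[v,u]
    t=M[:3,:3]@p+M[:3,3]; X=R@t+s['tool_pos']; q=X-[612,-42,0]
    return t.round(0),np.array([q[0]*.9304+q[1]*.3665,-q[0]*.3665+q[1]*.9304,q[2]]).round(0)
for u in (272,225):
  for v in range(200,350,8): print(u,v,a[v,u],*w(u,v))
print(pix('scene',s['tool_pos']),pix('top',s['tool_pos']))
tp=np.linalg.inv(M)@[0,0,0,1]; print('tcp in cam',tp)
save('g.png',cv2.resize(a[190:330,180:370],(760,560),interpolation=3))
E
```

```text
[[-0.0, -0.95, -0.32, 82.62], [1.0, -0.0, -0.0, 0.24], [0.0, -0.32, 0.95, -170.05], [0.0, 0.0, 0.0, 1.0]] [[325.19226210127806, 0.0, 270.9276406748201], [0.0, 325.19226210127806, 212.5448197882696], [0.0, 0.0, 1.0]]
272 200 [217 225 227] [33.  1. -4.] [-31.  -3.  67.]
272 208 [238 243 243] [29.  1. -3.] [-35.  -3.  66.]
272 216 [238 243 243] [25.  1. -4.] [-39.  -3.  67.]
272 224 [238 243 243] [21.  1. -6.] [-43.  -3.  69.]
272 232 [238 243 243] [16.  1. -7.] [-48.  -3.  70.]
272 240 [237 242 242] [12.  1. -8.] [-52.  -3.  71.]
272 248 [237 242 242] [ 8.  1. -9.] [-56.  -3.  72.]
272 256 [237 242 242] [  3.   1. -10.] [-60.  -3.  73.]
272 264 [49 52 53] [ 12.   1. -35.] [-52.  -3.  98.]
272 272 [47 50 51] [ 11.   1. -42.] [-53.  -3. 105.]
272 280 [44 47 48] [ 11.   1. -49.] [-53.  -3. 112.]
272 288 [40 43 44] [ 11.   1. -56.] [-53.  -3. 119.]
272 296 [37 39 41] [ 12.   1. -62.] [-52.  -3. 125.]
272 304 [63 64 69] [  9.   1. -64.] [-55.  -3. 127.]
272 312 [62 62 66] [  6.   1. -65.] [-58.  -3. 128.]
272 320 [58 60 64] [  2.   1. -66.] [-62.  -3. 129.]
272 328 [57 58 62] [ -3.   1. -65
[... 593 characters left out ...]
240 240] [ -1. -25. -12.] [-65.  23.  75.]
225 272 [234 239 240] [ -5. -25. -13.] [-69.  23.  76.]
225 280 [234 239 239] [-10. -25. -14.] [-74.  23.  77.]
225 288 [233 237 237] [-15. -26. -15.] [-79.  23.  78.]
225 296 [238 242 243] [-37. -30.  10.] [-101.   28.   53.]
225 304 [233 237 239] [-43. -31.  10.] [-107.   28.   53.]
225 312 [114 115 127] [-90. -41.  65.] [-154.   38.   -2.]
225 320 [34 36 37] [  8. -17. -73.] [-56.  14. 136.]
225 328 [31 32 34] [  7. -16. -77.] [-57.  14. 140.]
225 336 [23 26 28] [ 17. -14. -94.] [-47.  11. 157.]
225 344 [24 25 28] [ 17. -13. -97.] [-47.  11. 160.]
[262. 194.] [327. 232.]
tcp in cam [-1.50877442e-01  2.38129551e+01  1.87549712e+02  1.00000000e+00]
```

View pics/g.png

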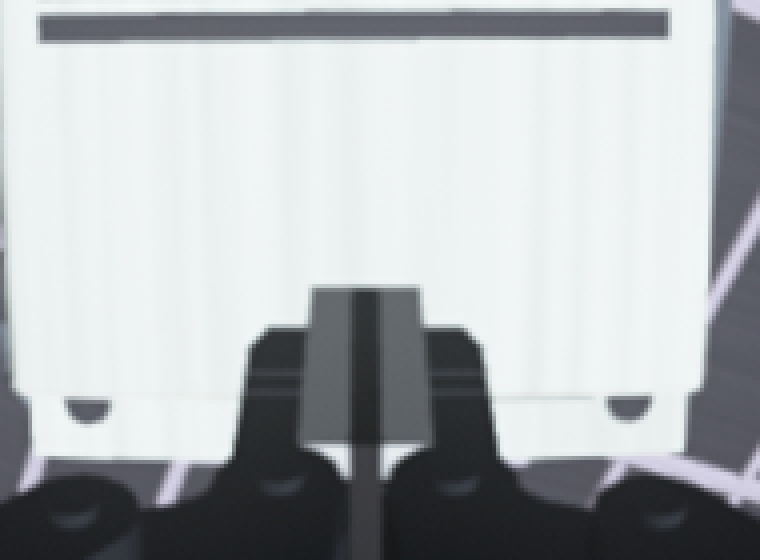

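The wrist depth shows the visible finger ends sit about 32 mm behind the stated TCP: the finger face at pixel (272,264) is at tool z ≈ -33, and below that row the case top shows through. So the fingers passed about 18 mm above the case without touching it, with zero force. I'll back off and repeat the approach 33 mm lower.

apply_moves:
  rows:
    - [-35,0,0,0,0,0]
    - [-35,0,0,0,0,0]
    - [0,-1,16,0,0,0]
    - [0,-1,16,0,0,0]
    - [0,0,0,0,0,0]

```text
time: 6.68
tool_pos: [486.5, -90.7, 28.9]
tcp_rot: [-179.9, 0.2, 21.6]
ft_force: [-0.5, 1.2, -0.0]
finger_gap: 0.0
grip_force: 0.0
```

```bash
python3 - <<'E'
from h import *
s=sense();p=s['tool_pos'];print(p,s['ft_force'],s['finger_gap'])
a,d=eyes.snapshot('scene')
u,v=pix('scene',p).astype(int);print(u,v)
b=a[v-60:v+40,u-60:u+60];b=cv2.resize(b,(720,600),interpolation=3)
for z in(0,33):
    q=pix('scene',p+[0,0,z])-[u-60,v-60];cv2.circle(b,(int(q[0]*6),int(q[1]*6)),4,(255,0,0),2)
save('i.png',b)
E
```

```text
[486.45620692 -90.68453936  28.91745508] [-0.5193442   1.16320407 -0.03424062] 0.032973942798829314
274 193
```

View pics/i.png

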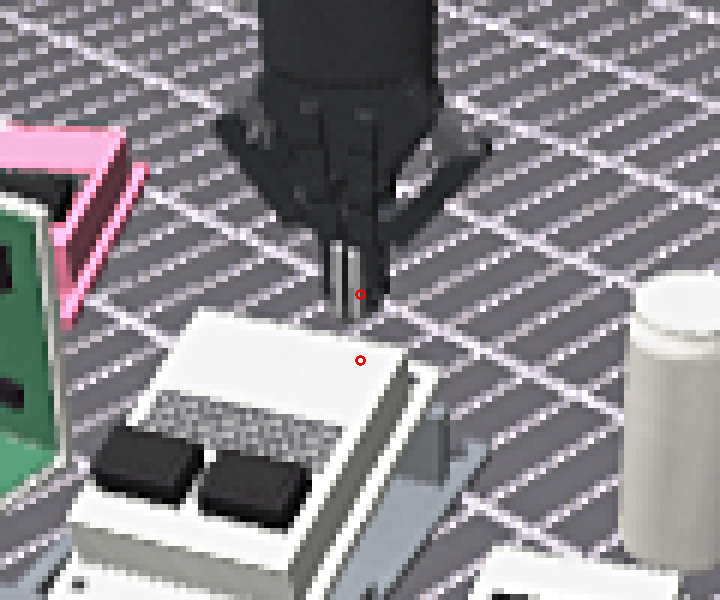

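The scene view agrees: the finger end is at about (350,315) in the crop, near the upper mark rather than the TCP mark at (360,360). The effective tip is about 31 mm above the TCP. I raise 3 mm to clear the rear flange and push.

apply_moves:
  rows:
    - [0,0,-3,0,0,0]
    - [10,0,0,0,0,0]
    - [10,0,0,0,0,0]
    - [5,0,0,0,0,0]
    - [3,0,0,0,0,0]

```text
time: 7.35
tool_pos: [514.0, -81.0, 33.9]
tcp_rot: [-180.0, 0.0, 21.6]
ft_force: [0.9, 0.8, 0.6]
finger_gap: 0.1
grip_force: 0.0
```

apply_moves:
  rows:
    - [3,0,0,0,0,0]
    - [3,0,0,0,0,0]
    - [3,0,0,0,0,0]
    - [3,0,0,0,0,0]
    - [3,0,0,0,0,0]

```text
time: 7.98
tool_pos: [527.0, -75.8, 33.6]
tcp_rot: [-180.0, 0.1, 21.5]
ft_force: [-2.2, -1.7, -0.6]
finger_gap: -0.1
grip_force: 1.1
```

apply_moves:
  rows:
    - [3,0,0,0,0,0]
    - [3,0,0,0,0,0]
    - [3,0,0,0,0,0]
    - [3,0,0,0,0,0]
    - [3,0,0,0,0,0]

```text
time: 8.6
tool_pos: [541.7, -70.2, 34.0]
tcp_rot: [-180.0, 0.0, 21.5]
ft_force: [-1.6, -1.0, -0.7]
finger_gap: -0.1
grip_force: 1.2
```

```bash
python3 m.py
```

```text
8.6 [541.6754611  -70.16412731  33.96270159] [-1.60156259 -0.99183148 -0.71602306]
front_edge top cx 74.8 cy -5.4 z 8.5 0.71
front_edge scene cx 71.6 cy 0.7 z 2.2 0.97
rear_edge scene cx -90.8 cy -0.7 z 43.2 0.85
press_point scene cx -43.7 cy 3.0 z 71.4 0.96
```

apply_moves:
  rows:
    - [2,0,0,0,0,0]
    - [2,0,0,0,0,0]
    - [2,0,0,0,0,0]
    - [1,0,0,0,0,0]
    - [1,0,0,0,0,0]

```text
time: 9.62
tool_pos: [547.8, -67.7, 33.7]
tcp_rot: [-180.0, 0.2, 21.5]
ft_force: [-8.8, -3.8, 5.5]
finger_gap: 0.1
grip_force: 5.2
```

```bash
python3 m.py
```

```text
9.625 [547.79426497 -67.68048708  33.70395681] [-8.76231914 -3.84257427  5.50102556]
front_edge scene cx 71.5 cy -0.7 z 20.8 0.39
press_point scene cx -37.9 cy 2.9 z 61.1 0.68
press_point scene cx 81.6 cy 1.3 z 2.1 0.46
```

The rear has dropped onto the roller: the press point fell from z 71 to 61, and the front is at about cx 84. The finger end is now right at the case's top rear edge, so I back off slightly, lower, and nudge again to make sure it is up to the stop.

apply_moves:
  rows:
    - [-5,0,0,0,0,0]
    - [-4,0,0,0,0,0]
    - [0,0,6,0,0,0]
    - [0,0,6,0,0,0]
    - [3,0,0,0,0,0]

```text
time: 10.65
tool_pos: [542.7, -69.2, 20.9]
tcp_rot: [-179.9, 0.1, 21.5]
ft_force: [0.6, 0.3, -0.3]
finger_gap: -0.1
grip_force: 0.0
```

apply_moves:
  rows:
    - [2,0,0,0,0,0]
    - [1,0,0,0,0,0]
    - [1,0,0,0,0,0]
    - [1,0,0,0,0,0]
    - [0,0,0,0,0,0]

```text
time: 11.28
tool_pos: [545.6, -68.3, 21.5]
tcp_rot: [-179.9, 0.3, 21.5]
ft_force: [-11.8, -3.7, 6.2]
finger_gap: -0.0
grip_force: 6.7
```

The push meets a firm 12 N, so the module is against the stop. Now I lift, go above the press point and press down.

apply_moves:
  rows:
    - [-5,0,0,0,0,0]
    - [-2,0,-18,0,0,0]
    - [0,0,-18,0,0,0]
    - [15,0,0,0,0,0]
    - [17,0,0,0,0,0]

```text
time: 11.9
tool_pos: [573.1, -58.2, 59.2]
tcp_rot: [179.9, -0.1, 21.5]
ft_force: [0.7, 0.4, -0.2]
finger_gap: -0.1
grip_force: 0.0
```

```bash
python3 m.py
```

```text
11.9 [573.11652867 -58.19079011  59.15814056] [ 0.74994439  0.42600319 -0.20721854]
rear_edge top cx -84.9 cy -1.3 z 26.7 0.76
press_point top cx -38.1 cy 0.6 z 62.1 0.56
front_edge scene cx 81.2 cy 0.7 z 6.9 0.9
front_edge scene cx -36.6 cy 0.9 z 60.4 0.53
rear_edge scene cx -86.8 cy -1.3 z 33.1 0.8
press_point scene cx -39.2 cy 3.0 z 59.6 0.88
```

apply_moves:
  rows:
    - [-3,0,12,0,0,0]
    - [0,0,10,0,0,0]
    - [0,0,3,0,0,0]
    - [0,0,3,0,0,0]
    - [0,0,2,0,0,0]

```text
time: 12.92
tool_pos: [568.6, -59.5, 27.8]
tcp_rot: [-180.0, -0.0, 21.5]
ft_force: [-0.1, -0.2, -0.3]
finger_gap: 0.2
grip_force: 0.0
```

apply_moves:
  rows:
    - [0,0,2,0,0,0]
    - [0,0,2,0,0,0]
    - [0,0,2,0,0,0]
    - [0,0,2,0,0,0]
    - [0,0,2,0,0,0]

```text
time: 13.55
tool_pos: [568.5, -59.6, 17.9]
tcp_rot: [180.0, -0.0, 21.5]
ft_force: [0.9, -0.2, -0.6]
finger_gap: -0.3
grip_force: 0.0
```

apply_moves:
  rows:
    - [0,0,1,0,0,0]
    - [0,0,1,0,0,0]
    - [0,0,1,0,0,0]
    - [0,0,1,0,0,0]
    - [0,0,1,0,0,0]

```text
time: 14.18
tool_pos: [568.7, -59.6, 15.6]
tcp_rot: [180.0, 0.0, 21.5]
ft_force: [-16.0, 2.6, 30.0]
finger_gap: 0.1
grip_force: 15.1
```

```bash
python3 m.py; python3 - <<'E'
from h import *
from scipy.spatial.transform import Rotation as Ro
s=sense();c=eyes.get_calibration('wrist');K=np.array(c['intrinsics']);M=np.array(c['mount'])
a,d=eyes.snapshot('wrist')
R=Ro.from_euler('xyz',s['tcp_rot'],degrees=True).as_matrix()
for u in (271,225):
  for v in range(200,330,6):
    x=(u-K[0,2])/K[0,0];y=(v-K[1,2])/K[1,1];r=np.hypot(x,y);k=np.sin(r)/r
    ray=np.array([x*k,y*k,np.cos(r)]);t=M[:3,:3]@(ray/ray[2]*d[v,u])+M[:3,3];q=R@t+s['tool_pos']-[612,-42,0]
    print(u,v,a[v,u],t.round(0),(q[0]*.9304+q[1]*.3665).round(),q[2].round(1))
E
```

```text
14.175 [568.65150898 -59.64469538  15.64004656] [-15.98667243   2.58685207  30.04412635]
front_edge top cx 83.9 cy -4.7 z 5.6 0.55
rear_edge top cx -84.9 cy 3.2 z 3.7 0.8
rear_edge top cx 72.7 cy -0.5 z 24.9 0.47
press_point top cx -40.2 cy -1.9 z 45.0 0.82
front_edge scene cx 79.6 cy 2.6 z 3.4 0.89
front_edge scene cx -45.2 cy 0.6 z 43.6 0.19
rear_edge scene cx -86.0 cy 2.3 z 7.5 0.67
rear_edge scene cx -90.9 cy -2.0 z 46.8 0.5
press_point scene cx -42.5 cy 1.8 z 43.1 0.96
271 200 [ 95  98 107] [ 41.   0. -29.] -6.0 44.4
271 206 [234 240 240] [ 37.   0. -27.] -9.0 42.6
271 212 [ 96  98 107] [ 35.   0. -28.] -12.0 44.1
271 218 [236 241 241] [ 32.   0. -28.] -15.0 43.5
271 224 [235 240 240] [ 29.   0. -27.] -18.0 43.1
271 230 [235 240 240] [ 25.   0. -27.] -21.0 42.3
271 236 [234 240 240] [ 22.   0. -27.] -25.0 42.2
271 242 [234 239 239] [ 20.   0. -28.] -27.0 43.3
271 248 [235 239 240] [ 17.   0. -28.] -30.0 43.6
271 254 [234 239 239] [ 13.   0. -28.] -33.0 43.6
271 260 [232 237 237] [ 10.   0. -27.] -37.0 43.1
271 266 [48 51 52] [ 11.   0. -36.] -36.0 51.6
271 272 [47 49 50] [ 11.  
[... 835 characters left out ...]
-27.0 43.4
225 248 [238 243 243] [ 16. -22. -27.] -31.0 42.4
225 254 [238 243 243] [ 14. -22. -29.] -33.0 44.3
225 260 [237 242 243] [ 10. -22. -28.] -37.0 43.7
225 266 [237 242 242] [  6. -23. -28.] -40.0 43.4
225 272 [237 241 242] [  3. -23. -27.] -44.0 43.1
225 278 [236 241 241] [ -1. -23. -26.] -48.0 42.0
225 284 [236 240 240] [ -5. -23. -27.] -51.0 42.7
225 290 [235 239 240] [ -8. -24. -27.] -55.0 43.0
225 296 [234 239 239] [-12. -24. -27.] -59.0 42.7
225 302 [233 238 239] [-15. -24. -28.] -62.0 43.2
225 308 [102 100 110] [-45. -31.   8.] -92.0 7.8
225 314 [93 92 99] [-44. -30.   0.] -91.0 15.2
225 320 [33 35 37] [  7. -17. -73.] -40.0 88.4
225 326 [30 32 34] [  7. -17. -76.] -40.0 91.3
```

The case top now reads level at z ≈ 43.5 (44 expected) with 30 N on the press, so it lies flat. I lift off and check that it stays.

apply_moves:
  rows:
    - [0,0,-5,0,0,0]
    - [0,0,-20,0,0,0]
    - [0,0,-40,0,0,0]
    - [-30,0,-40,0,0,0]
    - [-40,0,-20,0,0,0]

```text
time: 15.25
tool_pos: [504.8, -85.8, 142.1]
tcp_rot: [179.8, -0.2, 21.6]
ft_force: [0.6, -0.3, 0.6]
finger_gap: 0.0
grip_force: 0.0
```

```bash
python3 m.py; python3 - <<'E'
from h import *
from scipy.spatial.transform import Rotation as Ro
s=sense();c=eyes.get_calibration('wrist');K=np.array(c['intrinsics']);M=np.array(c['mount'])
a,d=eyes.snapshot('wrist')
R=Ro.from_euler('xyz',s['tcp_rot'],degrees=True).as_matrix()
v,u=np.mgrid[0:420,0:560];x=(u-K[0,2])/K[0,0];y=(v-K[1,2])/K[1,1];r=np.hypot(x,y)+1e-9;k=np.tan(r)/r
P=np.stack([x*k*d,y*k*d,d],-1)@M[:3,:3].T+M[:3,3];Q=P@R.T+s['tool_pos']-[612,-42,0]
cx=Q[...,0]*.9304+Q[...,1]*.3665;cy=-Q[...,0]*.3665+Q[...,1]*.9304;z=Q[...,2]
for x0 in range(-125,100,6):
    for yy in (45,):
        m=(abs(cx-x0)<2.5)&(abs(abs(cy)-40)<6)&(d>0)&(v<300)
        m2=(abs(cx-x0)<2.5)&(abs(cy)<12)&(d>0)&(v<300)
        print(x0,[np.median(z[q]).round(1) if q.sum()>3 else None for q in (m,m2)],end='; ')
b=cv2.imread(sorted(__import__('glob').glob('pics/mscene_*'),key=__import__('os').path.getmtime)[-1])[150:270,180:350][...,::-1]
o=np.zeros((420,800,3),np.uint8);o[:]=0;o[:,:400]=cv2.resize(a[0:300,130:430],(400,420));o[:282,400:]=cv2.resize(b,(400,282),interpolation=3)
save('z.png',o)
E
```

```text
15.25 [504.77200365 -85.81484668 142.05282501] [ 0.56943722 -0.28085594  0.59780948]
front_edge top cx 83.3 cy -4.6 z 6.8 0.94
rear_edge top cx -86.5 cy -0.6 z 5.1 0.58
rear_edge top cx 83.3 cy -4.6 z 4.7 0.19
press_point top cx -45.7 cy -1.9 z 45.5 0.62
front_edge scene cx 82.3 cy -3.3 z 4.6 0.8
rear_edge scene cx -86.5 cy 1.1 z 9.3 0.68
press_point scene cx -44.1 cy 2.0 z 41.2 0.84
-125 [np.float64(5.2), np.float64(31.1)]; -119 [np.float64(5.3), np.float64(31.1)]; -113 [np.float64(5.0), np.float64(5.6)]; -107 [np.float64(5.2), np.float64(186.0)]; -101 [np.float64(41.1), np.float64(30.1)]; -95 [np.float64(41.2), np.float64(32.9)]; -89 [np.float64(28.1), np.float64(32.4)]; -83 [np.float64(13.2), np.float64(26.7)]; -77 [np.float64(13.2), np.float64(13.1)]; -71 [np.float64(13.3), np.float64(13.1)]; -65 [np.float64(42.8), np.float64(42.8)]; -59 [np.float64(43.2), np.float64(43.0)]; -53 [np.float64(43.1), np.float64(43.2)]; -47 [np.float64(43.2), np.float64(43.0)]; -41 [np.float64(43.0), np.float64(43.1)]; -35 [np.float64(43.3), np.float64(43.1)]; -29 [np.float64(43.3), np.float64(43.1)]; -23 [np.float64(43.2), np.float64(43.2)]; -17 [np.float64(43.3), np.float64(43.2)]; -11 [np.float64(43.8), np.float64(43.9)]; -5 [np.float64(43.7), np.float64(43.9)]; 1 [np.float64(43.7), np.float64(43.9)]; 7 [np.float64(43.6), np.float64(43.9)]; 13 [np.float64(43.7), np.float64(43.9)]; 19 [np.float64(43.2), np.float64(43.1)]; 25 [np.float64(58.7), np.float64(58.3)]; 31 [np.float64(60.1), np.float64(58.8)]; 37 [np.float64(60.0), np.float64(58.9)]; 43 [np.float64(60.0), np.float64(58.9)]; 49 [np.float64(59.1), np.float64(57.5)]; 55 [np.float64(43.2), np.float64(43.2)]; 61 [None, None]; 67 [None, None]; 73 [None, None]; 79 [None, None]; 85 [None, None]; 91 [None, None]; 97 [None, None];
```

View pics/z.png

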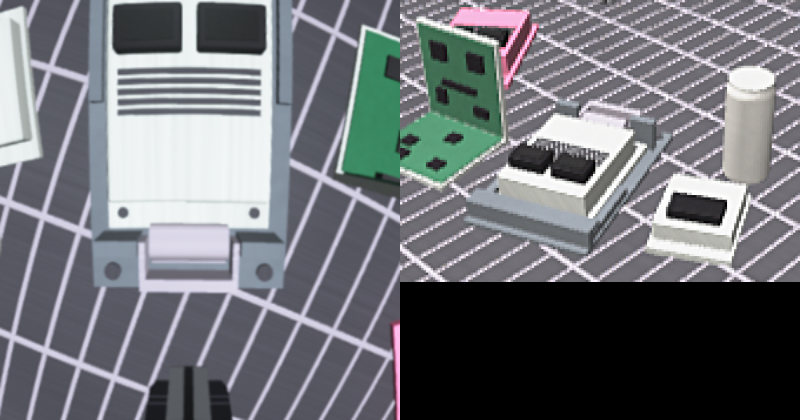

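The pictures show the module flat, with the roller at (188,240) sprung out over the rear flange and the front under the lip. The bystanders stand where they were.

```bash
python3 -c "
from bench import job
print(job.hand_in())"
```

```text
the job is handed in; nothing more can be done
None
```

The module is clipped into its cradle: flat, front flange under the lip, roller sprung out over the rear flange. The other things look undisturbed, and I handed the job in at about 15.6 s of the 35 s allowed; no verdict came back.

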